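# Put the carving gouges and the honing stone back in their fitted holders

## Task

Clear the row of things off the bench rack into the row of fitted holders on the board beside it: lay each of the three gouges flat in the tray cut to its length (longest in longest, middle in middle, shortest in shortest) and put the honing stone in the box with the sliding cover. Slide the box's cover back to put the stone in, and slide it fully shut again afterwards.

Things in the scene. Friction and masses are not known exactly. Their poses are not given: they have to be found in the camera images.
- gouge_long: longest of three carving gouges, 215 mm overall, lying along its x: pale octagonal wooden handle 120 mm long, 30 mm across flats at the -x end, steel blade 24 mm wide at the +x end, clear of the floor. Origin on the handle's axis at mid-length of the whole tool, 15 mm above what the handle lies on; z up. About 0.1 kg; grip across y at x = -32 mm, near its balance point.
- gouge_middle: middle-length of three carving gouges, 175 mm overall, lying along its x: pale octagonal wooden handle 105 mm long, 30 mm across flats at the -x end, steel blade 18 mm wide at the +x end, clear of the floor. Origin on the handle's axis at mid-length of the whole tool, 15 mm above what the handle lies on; z up. About 0.1 kg; grip across y at x = -32 mm, near its balance point.
- gouge_short: shortest of three carving gouges, 135 mm overall, lying along its x: pale octagonal wooden handle 75 mm long, 30 mm across flats at the -x end, steel blade 12 mm wide at the +x end, clear of the floor. Origin on the handle's axis at mid-length of the whole tool, 15 mm above what the handle lies on; z up. About 0.1 kg; grip across y at x = -32 mm, near its balance point.
- stone: grey honing stone, bar 100 (x) x 36 (y) x 24 (z) mm, about 0.2 kg; origin at the centre of its underside. Stone and gouges start side by side in shuffled order, long axes roughly ahead, each in one of four equal 69 mm wide bays of a low one-piece wooden rack (floor 6 mm, rims and dividers 14 mm above the table) on the other side from the holders' board.
- tray_long: longest of three open wooden trays fixed in a row, in shuffled order with the stone box, on a 6 mm plywood board: inside 235 (x) x 48 (y) mm, outside 245 x 58 mm, floor 4 mm and rim 12 mm above its origin. Origin at the centre of its underside, 6 mm above the table; z up. Neighbours' centre lines are 75 to 95 mm apart.
- tray_middle: middle-length of three open wooden trays fixed in a row, in shuffled order with the stone box, on a 6 mm plywood board: inside 195 (x) x 48 (y) mm, outside 205 x 58 mm, floor 4 mm and rim 12 mm above its origin. Origin at the centre of its underside, 6 mm above the table; z up. Neighbours' centre lines are 75 to 95 mm apart.
- tray_short: shortest of three open wooden trays fixed in a row, in shuffled order with the stone box, on a 6 mm plywood board: inside 155 (x) x 48 (y) mm, outside 165 x 58 mm, floor 4 mm and rim 12 mm above its origin. Origin at the centre of its underside, 6 mm above the table; z up. Neighbours' centre lines are 75 to 95 mm apart.
- stone_box: dark wooden box with sliding cover in the trays' row. Outside 130 (x) x 60 mm, inside 120 x 50; above its origin: floor 4, side and far (+x) rims 12, near end wall 38 mm. Origin at the centre of its underside, 6 mm above the table; +x away from the robot. Cover: a shell (top at 40 mm, underside 36, side skirts and far wall down to 13) riding above the low rims, which it leaves free when open.
- cover (a joint): slide of the stone box's cover, m: 0 shut against the near end wall (as at the start), growing as it slides along the box's +x; at its stop, 0.13, the box is wholly uncovered. Stays where it is left; about 2 N of friction.
- cover_grip (a point): grip point on the cover's pale wooden handle bar, 44 mm long along the box's x, 16 mm wide (y), standing 40 to 66 mm above the box's origin; the point is 60 mm above that origin and, with the cover shut, 30 mm on its -x side. Moves with the cover.

How it is judged (in metres and radians):
At the end, for the whole second after the job is handed in: Each gouge lies at rest, level on the floor of the tray for its own length, the stone on the floor of the box (centred within 14 mm along, 12 mm across, height about 5 mm, long axes within 0.2 rad), and the cover is shut to within 6 mm (x of gouge_long in the frame of tray_long between -0.014 and 0.014 m and y of gouge_long in the frame of tray_long between -0.012 and 0.012 m and z of gouge_long in the frame of tray_long between 0.014 and 0.025 m and angle between the x axis of gouge_long and the x axis of tray_long, either way round below 0.2 rad and linear speed of each of gouge_long, gouge_middle, gouge_short, stone below 0.02 m/s and x of gouge_middle in the frame of tray_middle between -0.014 and 0.014 m and y of gouge_middle in the frame of tray_middle between -0.012 and 0.012 m and z of gouge_middle in the frame of tray_middle between 0.014 and 0.025 m and angle between the x axis of gouge_middle and the x axis of tray_middle, either way round below 0.2 rad and x of gouge_short in the frame of tray_short between -0.014 and 0.014 m and y of gouge_short in the frame of tray_short between -0.012 and 0.012 m and z of gouge_short in the frame of tray_short between 0.014 and 0.025 m and angle between the x axis of gouge_short and the x axis of tray_short, either way round below 0.2 rad and x of stone in the frame of stone_box between -0.014 and 0.014 m and y of stone in the frame of stone_box between -0.012 and 0.012 m and z of stone in the frame of stone_box between 0 and 0.009 m and angle between the x axis of stone and the x axis of stone_box, either way round below 0.2 rad and value of joint cover below 0.006 m); the robot touches nothing.
It also fails if it takes over 128 s, if anything falls off the work surface, if the arm or the gripper's body presses on something with over 40 N, if the wrist force passes 120 N, or if a joint passes its speed limit or range.

## Robot

A 6-joint arm with a two-finger parallel gripper is mounted at the origin on the work surface. World frame = base frame: x ahead of the robot, y to its left, z up, the work surface at z = 0. Lengths are in mm, angles in rad, forces in N, time in s.
With the tool pointing down it reaches from about 350 to 775 mm from the base axis. Payload 7.3 kg.
Tool frame: the origin (TCP) lies midway between the tips of the shut fingers; the grasp point (between the pads) lies 19 mm behind it; z points along the fingers, y is the line along which they close (so a half turn about z gives the same grasp; the last joint's range is limited). The gripper opens to 92 mm and grips with 3 to 60 N. Pads are 19 mm wide; open, the fingers measure 130 mm over their backs; the gripper's body (75 mm by 190 mm) begins 47 mm behind the grasp point.
Start: joints at [-1.362, 0.342, 1.524, -0, 1.275, -0.146], TCP at [182.41, -492.313, 226.741] pointing down, gripper open.
Joint ranges: [-2.53, 2.53], [-0.77, 2.02], [0.04, 2.7], [-1, 4.14], [0.28, 2.66], [-3.11, 3.11]. Speed limits (rad/s): [2.57, 2.57, 3.14, 3.14, 3.14, 3.14].

## Interface

Orientations are given as [roll, pitch, yaw] about the fixed x, y, z axes, in that order (R = Rz(yaw) Ry(pitch) Rx(roll)).
In Python, from plant import * gives the robot as it stands.
- The arm moves only by the tool step_arm, never from a script. Its argument "deltas" is one flat list of numbers, 5 for each row, row after row: the shift along the world's x, y, z in mm, then the turn about the world's z in degrees, then the finger opening in mm, from 0 to 91.8. In form: [tx, ty, tz, turn, gripper, tx, ty, tz, turn, gripper, ...]. A call has exactly 10 rows; each row shifts and turns the commanded pose from where the row before left it; what a row does not reach is not made up. A row lasts 1/8 s, in which the tool goes at most 62.5 mm and 10.7 degrees, less where a joint would pass 70% of its speed; a pose out of reach is approached as far as the arm can. A call is refused whole if a number of a shift passes 62.5 or a number of a turn 10.7, either way. A call with a gripper value outside its range is refused whole. The fingers move at their own pace and stop on an object; the grip force is fixed at half the most. Time passes only in rows, so rows that do not move let the fingers close, or fill a call up. It gives the time, the measured TCP pose, the force, the opening and the grip force at its end, in the units of the state.
- get_obs(): the state, without advancing time (a new reading comes with each control period).
- capture(name): name is "side" or "top"; returns the picture (420x560x3 uint8, red, green, blue); there is no depth.
- camera_params(name): a dict with "mtx" (3x3 intrinsics, pixels), "rvec" (rotation vector, rad) and "tvec" (3), from world to camera coordinates, as OpenCV has them. Camera axes: x right, y down, z forward; pixel columns grow to the right and rows downward; lengths in mm; the calibration is good to about 2 mm. A picture is of the moment at which its call begins. camera_params takes no time and is no camera call.
- close_job(): hands the job in; it is judged then, once.
The state is a dict: "time": time; "joint_positions": joint angles; "dq": joint speeds; "tau": joint torques, N m; "tool_pos": TCP position; "tcp_rot": TCP orientation; "contact_force": force on the tool from outside, world axes, zero at the start; "moment": the same for the moment, N m; "grip_width": finger opening in mm; "finger_force": force on a finger pad.
Only numpy, scipy, OpenCV 4.12 (cv2) and the standard library are available. Lean on these libraries where they do the work, as an engineer would, in place of code of your own. Each camera call takes 0.05 s, during which the arm holds its last target. There are 200 camera calls.

## Working session

There is one attempt and no reset: what is moved stays moved. The work goes in short steps, Python scripts to look and compute and a tool call to move; the robot and the scene stay as the last step left them, time stands still between calls to the robot, and variables do not carry over. Pictures are saved under pics/ and viewed, at most 14 in all, crops included, and the job is handed in when it is done.

Besides the shell and the picture viewer there is one more tool, called after "Emit:" as name(argument=value, ...) on one line, values as JSON. step_arm: Moves the arm, as the interface text tells. Its arguments: {"type":"object","properties":{"deltas":{"type":"array","items":{"type":"number"}}},"required":["deltas"]}

```bash
mkdir -p pics; ls
python3 - <<'E'
from plant import *
import cv2
o=get_obs(); print({k:o[k] for k in('time','tool_pos','tcp_rot','grip_width','contact_force')})
for n in('top','side'):
    im=capture(n); cv2.imwrite(f'pics/{n}0.png',im[:,:,::-1]); print(n,camera_params(n))
E
```

```text
pics
{'time': 0.0, 'tool_pos': array([ 182.31821041, -491.89271706,  226.03941643]), 'tcp_rot': array([-3.14005520e+00, -2.01867483e-04,  3.54804757e-01]), 'grip_width': 91.76684401162095, 'contact_force': array([0.40400385, 0.27394746, 0.07940034])}
top {'mtx': array([[384.36172725,   0.        , 281.15243575],
       [  0.        , 384.36172725, 215.4036744 ],
       [  0.        ,   0.        ,   1.        ]]), 'rvec': array([ 2.15267176, -2.210624  ,  0.06052871]), 'tvec': array([ 21.27138543, 488.34487576, 825.06466902])}
side {'mtx': array([[419.94691451,   0.        , 280.03148961],
       [  0.        , 419.94691451, 213.60947255],
       [  0.        ,   0.        ,   1.        ]]), 'rvec': array([ 0.70172595, -2.67448478,  1.06580826]), 'tvec': array([423.72278869, 242.52211983, 852.17572755])}
```

View pics/top0.png

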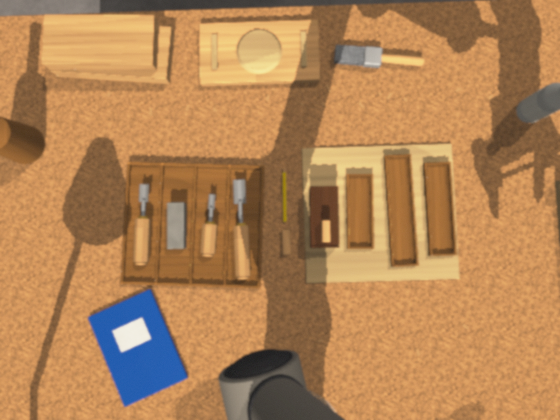

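View pics/side0.png

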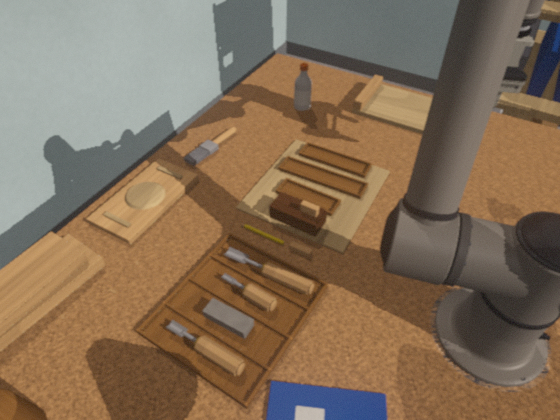

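Top view: up is +x and left is +y. The rack, left to right, holds the middle gouge (~143,225), stone (176,225), short gouge (210,225) and long gouge (240,230). The holders are the box (324,217), short tray (359,212), long tray (400,210) and middle tray (439,208). The side view shows the same order, unobstructed.

```bash
cat > h.py <<'E'
import numpy as np, cv2
from plant import *
def cam(n):
    p=camera_params(n); R=cv2.Rodrigues(p['rvec'])[0]; return p['mtx'],R,np.ravel(p['tvec'])
def ray(n,uv):
    K,R,t=cam(n); uv=np.atleast_2d(np.float64(uv)); d=(np.linalg.inv(K)@np.c_[uv,np.ones(len(uv))].T).T@R
    return -R.T@t,d
def plane(n,uv,z):
    c,d=ray(n,uv); return c+d*((z-c[2])/d[:,2])[:,None]
def tri(uvt,uvs):
    c1,d1=ray('top',uvt); c2,d2=ray('side',uvs); A=np.c_[d1[0],-d2[0]]
    s=np.linalg.lstsq(A,c2-c1,rcond=None)[0]; a=c1+s[0]*d1[0]; b=c2+s[1]*d2[0]
    return (a+b)/2,np.linalg.norm(a-b)
E
python3 - <<'E'
from h import *
t=cv2.imread('pics/top0.png'); s=cv2.imread('pics/side0.png')
ht=cv2.cvtColor(t,cv2.COLOR_BGR2HSV)
for n,p in dict(handle=(142,240),handleS=(209,240),blade=(240,185),stone=(176,225),rack=(160,200),rackfl=(190,270),board=(340,160),trayfl=(359,210),tray2=(400,210),box=(318,200),boxgrip=(326,231),rim=(387,200)).items(): print(n,ht[p[1],p[0]])
cv2.imwrite('pics/a.png',cv2.resize(t[135:295,300:465],None,fx=3.6,fy=3.6,interpolation=cv2.INTER_CUBIC))
cv2.imwrite('pics/b.png',cv2.resize(t[150:295,115:270],None,fx=4,fy=4,interpolation=cv2.INTER_CUBIC))
cv2.imwrite('pics/c.png',cv2.resize(s[135:400,135:395],None,fx=2.26,fy=2.26,interpolation=cv2.INTER_CUBIC))
E
```

```text
handle [ 16 136 220]
handleS [ 17 131 226]
blade [ 23  18 173]
stone [ 20  36 162]
rack [ 15 165 155]
rackfl [ 14 159 143]
board [ 20 110 232]
trayfl [ 15 166 172]
tray2 [ 15 164 173]
box [ 12 152  99]
boxgrip [ 18 125 239]
rim [ 15 152 138]
```

View pics/a.png

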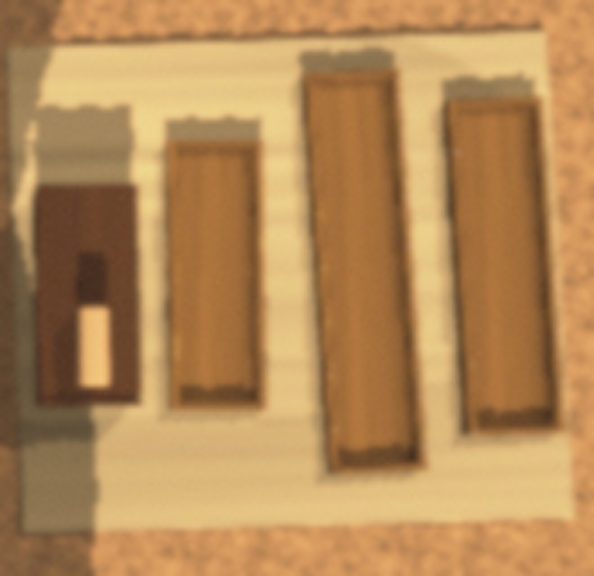

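View pics/b.png

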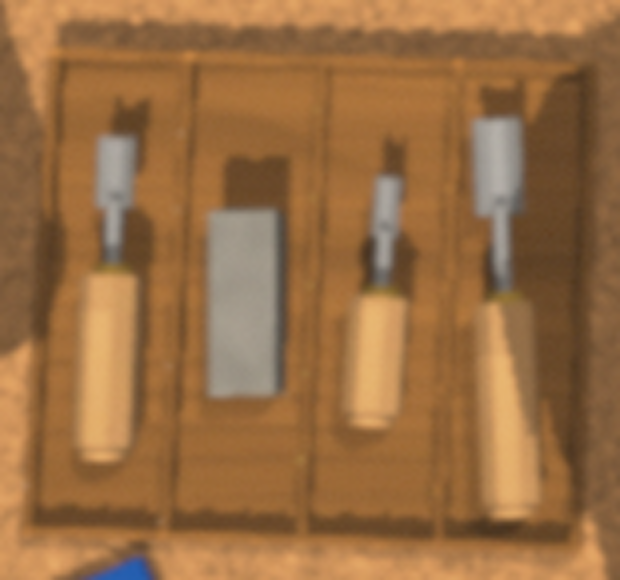

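View pics/c.png

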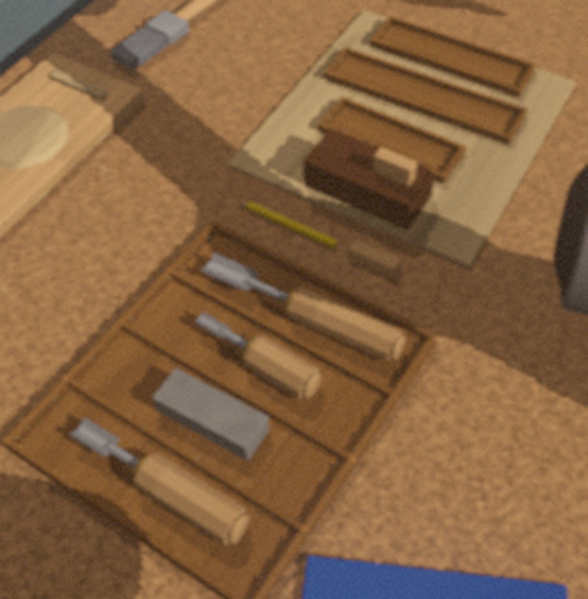

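Crops: trays and box are crisp dark shapes on the pale board (the box's pale handle is at about crop a (95,347)). Gouge handles and the grey stone contrast well with the rack. Both views are clear, so I'll measure with masks.

Run:
```python
from h import *
np.set_printoptions(precision=1,suppress=True)
im={n:cv2.imread(f'pics/{n}0.png') for n in('top','side')}
hsv={n:cv2.cvtColor(im[n],cv2.COLOR_BGR2HSV).astype(int) for n in im}
def mask(n,poly,f):
    m=np.zeros(im[n].shape[:2],np.uint8); cv2.fillPoly(m,[np.int32(poly)],1)
    H,S,V=[hsv[n][...,i] for i in range(3)]
    m&=f(H,S,V).astype(np.uint8)
    k,l,st,_=cv2.connectedComponentsWithStats(m); 
    return (l==1+np.argmax(st[1:,4])).astype(np.uint8)
def box(a,b,c,d): return [(a,b),(c,b),(c,d),(a,d)]
def quad(m):
    c=max(cv2.findContours(m,0,cv2.CHAIN_APPROX_NONE)[0],key=cv2.contourArea)
    return cv2.minAreaRect(c)
def C(pts): return [(135+x/2.26,135+y/2.26) for x,y in pts]
cen=lambda m:np.array(cv2.moments(m,True)['m10'])/1 and np.array([cv2.moments(m,True)['m10'],cv2.moments(m,True)['m01']])/m.sum()
pale=lambda H,S,V:(V>185)&(S<150)&(S>80); pales=lambda H,S,V:(V>150)&(S<150)&(S>70)&(H>10); grey=lambda H,S,V:(S<85)
wood=lambda H,S,V:(S>132)&(V>95); wood2=lambda H,S,V:(S>132)
dark=lambda H,S,V:(V<125)&(S>120)
T=dict(tray_short=(box(342,166,376,255),wood),tray_long=(box(380,146,422,272),wood),tray_middle=(box(421,154,459,260),wood))
for n,(p,f) in T.items():
    m=mask('top',p,f); r=quad(m); b=cv2.boxPoints(r)+0*.5; w=plane('top',b,18); 
    i=np.argsort(-w[:,0]); far=w[i[:2]].mean(0); near=w[i[2:]].mean(0); d=far-near
    print(n,'c',w.mean(0),'len',np.linalg.norm(d),'wid',m.sum()/r[1][0]/r[1][1],np.sort(r[1]),'yaw',np.degrees(np.arctan2(d[1],d[0])),'b',b.ravel())
# box
m=mask('top',box(306,180,341,252),dark); r=quad(m); w=plane('top',cv2.boxPoints(r),46); i=np.argsort(-w[:,0]); d=w[i[:2]].mean(0)-w[i[2:]].mean(0)
print('box',w.mean(0),np.linalg.norm(d),np.sort(r[1]),np.degrees(np.arctan2(d[1],d[0])))
g=mask('top',box(319,213,333,246),pale); gs=mask('side',C([(365,140),(425,140),(425,195),(365,195)]),pales); r=quad(g)
print('grip',plane('top',cen(g),72)[0],r,g.sum(),gs.sum(),'tri',tri(cen(g),cen(gs)))
# rack objects
S=dict(middle=(box(132,175,152,270),[(65,410),(255,515),(240,550),(60,450)]),short=(box(198,185,220,262),[(190,305),(330,370),(310,405),(180,335)]),long=(box(229,172,254,284),[(200,245),(415,335),(400,370),(190,280)]))
for n,(p,q) in S.items():
    h=mask('top',p,pale); bl=mask('top',p,lambda H,S,V:(S<85)&(V>90)); u=h|bl
    hs=mask('side',C(q),pales); 
    ys,xs=np.nonzero(h); W=plane('top',np.c_[xs,ys],26); 
    yb,xb=np.nonzero(bl); B=plane('top',np.c_[xb,yb],26)
    c=W[:,:2].mean(0); cb=B[:,:2].mean(0); d=(cb-c)/np.linalg.norm(cb-c)
    A=np.r_[W,B][:,:2]; s=(A-c)@d; lo,hi=s.min(),s.max(); sh=(W[:,:2]-c)@d; y=W[:,:2]-c; nn=(y@np.array([-d[1],d[0]]))
    v=np.linalg.eigh(np.cov(y.T))[1][:,1]; v*=np.sign(v[0])
    print(n,'len',hi-lo,'handle',sh.max()-sh.min(),'wid',nn.max()-nn.min(),'hc',c,'mid',c+d*(lo+hi)/2,'yaw',np.degrees(np.arctan2(d[1],d[0])),np.degrees(np.arctan2(v[1],v[0])),'tri',tri(cen(h),cen(hs)),hs.sum())
    print('   grip',c+d*((lo+hi)/2-32))
s=mask('top',box(160,195,191,255),lambda H,S,V:(S<85)&(V>120)); ss=mask('side',C([(150,365),(275,405),(265,465),(140,405)]),lambda H,S,V:(S<90)&(V>115))
r=quad(s); w=plane('top',cv2.boxPoints(r),30); i=np.argsort(-w[:,0]); d=w[i[:2]].mean(0)-w[i[2:]].mean(0)
print('stone',w.mean(0),np.linalg.norm(d),np.sort(r[1]),np.degrees(np.arctan2(d[1],d[0])),'tri',tri(cen(s),cen(ss)),ss.sum())
```

```text
tray_short c [ 494.2 -162.8   18. ] len 161.93138673347394 wid 1.00450485355478 [27. 74.] yaw -2.2753647464041107 b [346. 174. 373. 174. 373. 248. 346. 248.]
tray_long c [ 495.  -252.6   18. ] len 245.49011710987665 wid 0.9869513035086063 [ 27.1 112.4] yaw 1.3072676134293484 b [383.3 154.7 410.3 152.8 418.2 264.9 391.2 266.8]
tray_middle c [ 498.6 -341.3   18. ] len 231.74202575259451 wid 0.8150943396226414 [ 35. 106.] yaw -3.0842425300136083 b [424. 154. 459. 154. 459. 260. 424. 260.]
box [481.3 -81.2  46. ] 131.0079541866821 [27. 62.] -1.9187563573453592
grip [450.4 -82.9  72. ] ((326.5, 231.0), (20.0, 7.0), 90.0) 150 110 tri (array([449.5, -83.8,  67.5]), np.float64(2.1933280324931315))
middle len 174.273065052027 handle 97.66861745715944 wid 26.117945530517602 hc [440.5 313. ] mid [478.2 311. ] yaw -3.080987452723425 -2.865557930904633 tri (array([438.4, 311.9,  26.1]), np.float64(4.579528784157714)) 534
   grip [446.2 312.7]
short len 135.1421228184697 handle 69.56040406919544 wid 24.806724901799317 hc [439.9 166.1] mid [471.8 163.5] yaw -4.72847791922695 -5.116777061389335 tri (array([438.3, 165.1,  27.7]), np.float64(3.3813545705440817)) 286
   grip [439.9 166.1]
long len 214.79165590494742 handle 112.18503655251041 wid 25.189349643049265 hc [402.3  96.7] mid [463.   97.3] yaw 0.6217777868549815 5.8112793582948195 tri (array([403.2,  96.5,  30. ]), np.float64(1.6659425715325256)) 390
   grip [431.  97.]
stone [473.5 237.7  30. ] 99.33172557548878 [16. 46.] -0.43906710413247163 tri (array([471.2, 238.1,  24.9]), np.float64(4.345221338835928)) 824
```

Run:
```python
from h import *
np.set_printoptions(precision=1,suppress=True)
im={n:cv2.imread(f'pics/{n}0.png') for n in('top','side')}
def reg(n,poly,o,k,f):
    m=np.zeros(im[n].shape[:2],np.uint8); cv2.fillPoly(m,[np.int32(np.array(poly)/k+o)],1)
    h=cv2.cvtColor(im[n],cv2.COLOR_BGR2HSV).astype(int); m&=f(*[h[...,i] for i in range(3)]).astype(np.uint8)
    m=cv2.morphologyEx(m,cv2.MORPH_OPEN,np.ones((3,3)))
    l,st=cv2.connectedComponentsWithStats(m)[1:3]; ys,xs=np.nonzero(l==1+np.argmax(st[1:,4])); return np.c_[xs,ys].astype(float)
wood=lambda H,S,V:(S>132); dark=lambda H,S,V:(V<125)&(S>110)
oa,oc=(300,135),(135,135)
T=dict(short=([(158,133),(272,133),(275,417),(160,417)],[(328,92),(475,148),(445,184),(312,130)],wood),
 long=([(293,64),(407,62),(434,474),(320,480)],[(340,42),(534,110),(515,147),(312,77)],wood),
 middle=([(436,89),(550,88),(568,436),(456,441)],[(385,10),(540,68),(522,97),(362,43)],wood),
 box=([(25,180),(147,180),(147,410),(27,410)],None,dark))
for n,(p,q,f) in T.items():
    a=reg('top',p,oa,3.6,f); z=46 if n=='box' else 18; w=plane('top',a,z)[:,:2]; c=w.mean(0)
    if n=='box': c=(w.min(0)+w.max(0))/2
    e,v=np.linalg.eigh(np.cov((w-w.mean(0)).T)); v=v[:,1]*np.sign(v[0,1])
    print(n,c,'L,W',np.sqrt(12*e),'yaw',np.degrees(np.arctan2(v[1],v[0])), 'tri',tri(a.mean(0),reg('side',q,oc,2.26,f).mean(0)) if q else '')
```

```text
short [ 493.8 -163. ] L,W [ 58.3 164.5] yaw -1.1413973257727101 tri (array([ 493.9, -164.5,   10.8]), np.float64(0.4264007185211139))
long [ 493.4 -252.6] L,W [ 58.5 244.8] yaw 1.2652215493226147 tri (array([ 492.5, -256.1,    8.5]), np.float64(2.710340946736377))
middle [ 493.7 -337.4] L,W [ 59.6 204.9] yaw 1.151871915084955 tri (array([ 494.5, -339.5,   12. ]), np.float64(1.220634020948622))
box [481.9 -80.2] L,W [ 62.  130.1] yaw -3.2355370551644045 tri
```

Emit:
step_arm(deltas=[13,20,0,-2,50,27,40,0,-3,50,27,40,0,-3,50,27,41,0,-3,50,29,45,-10,-3,50,29,45,-20,-3,50,29,45,-20,-3,50,29,45,-20,-2,50,29,45,-20,0,50,29,43,-20,0,50])

```text
time: 1.35
tool_pos: [451.1, -81.6, 116.0]
tcp_rot: [3.141, 0.0, -0.029]
contact_force: [1.2, -1.2, -0.5]
grip_width: 50.1
finger_force: 0.0
```

Emit:
step_arm(deltas=[0,-1.5,-30,0,50,0,0,-25,0,50,0,0,-10,0,50,0,0,0,0,50,0,0,0,0,10,0,0,0,0,10,0,0,0,0,10,0,0,0,0,10,0,0,0,0,10,0,0,0,0,10])

```text
time: 2.6
tool_pos: [450.6, -82.1, 52.1]
tcp_rot: [-3.138, -0.0, -0.03]
contact_force: [2.8, 16.4, 3.7]
grip_width: 15.8
finger_force: 29.9
```

Emit:
step_arm(deltas=[5,1,0,0,10,15,0,0,0,10,18,-0.5,0,0,10,18,-0.5,0,0,10,18,-0.5,0,0,10,18,-0.5,0,0,10,18,-0.5,0,0,10,12,0,0,0,10,8,0,0,0,10,0,0,0,0,10])

```text
time: 3.85
tool_pos: [580.6, -83.9, 52.2]
tcp_rot: [-3.139, 0.0, -0.029]
contact_force: [0.5, 10.2, 4.1]
grip_width: 16.0
finger_force: 29.9
```

Emit:
step_arm(deltas=[2,0,0,0,10,0,0,0,0,10,0,0,0,0,50,0,0,0,0,50,0,0,0,0,50,0,0,20,0,50,0,0,40,0,50,-10,30,10,1.3,60,-15,40,0,0,60,-15,40,0,0,60])

```text
time: 5.1
tool_pos: [542.1, 24.3, 121.9]
tcp_rot: [3.141, -0.001, -0.008]
contact_force: [-0.3, -0.1, 0.3]
grip_width: 60.2
finger_force: 0.0
```

Run:
```python
from h import *
cv2.imwrite('pics/d.png',cv2.resize(capture('side')[100:340,130:420],None,fx=2.4,fy=2.4)[:,:,::-1])
```

```text
(no output)
```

View pics/d.png

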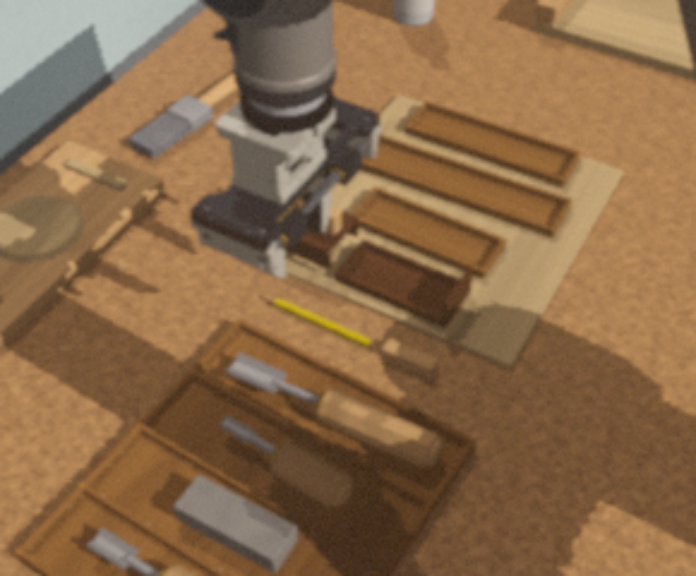

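The box is open (interior visible around (400,280)) and the cover is clear of it. Next is the stone.

Emit:
step_arm(deltas=[-9.5,33.4,0,0.2,56,-20,60,0,0,56,-20,60,0,0,56,-15,45,-10,0,56,-5,15,-30,0,56,0,0,-30,0,56,0,0,-20,0,56,0,0,-10,0,56,0,0,-5,0,56,0,0,0,0,56])

```text
time: 6.4
tool_pos: [473.7, 235.6, 17.0]
tcp_rot: [-3.142, -0.0, -0.003]
contact_force: [-0.5, -0.1, 0.3]
grip_width: 55.8
finger_force: 0.0
```

Emit:
step_arm(deltas=[0,0,0,0,25,0,0,0,0,25,0,0,0,0,25,0,0,0,0,25,0,0,0,0,25,0,0,5,0,25,0,0,25,0,25,0,0,40,0,25,0,0,40,0,25,0,0,0,0,25])

```text
time: 7.65
tool_pos: [474.8, 236.0, 129.3]
tcp_rot: [-3.14, -0.005, -0.003]
contact_force: [0.3, 0.2, -2.0]
grip_width: 35.5
finger_force: 30.0
```

Emit:
step_arm(deltas=[1,-30,0,-0.3,25,1,-50,0,-0.3,25,1,-58,0,-0.3,25,1,-58,0,-0.3,25,1,-58,0,-0.3,25,0.5,-44,0,0,25,0.5,-20,0,0,25,0,0,-30,0,25,0,0,-30,0,25,0,0,0,0,25])

```text
time: 8.9
tool_pos: [476.6, -81.6, 63.8]
tcp_rot: [-3.139, 0.008, -0.029]
contact_force: [-0.3, 1.1, -2.0]
grip_width: 35.7
finger_force: 30.0
```

Run:
```python
from h import *
im=np.hstack([cv2.resize(capture('side')[150:300,230:380],(600,600)) ,cv2.resize(capture('top')[130:280,290:340],(200,600))])
cv2.imwrite('pics/e.png',im[:,:,::-1]); print(get_obs()['tool_pos'])
```

```text
[479.01998309 -82.21238164  66.44336913]
```

View pics/e.png

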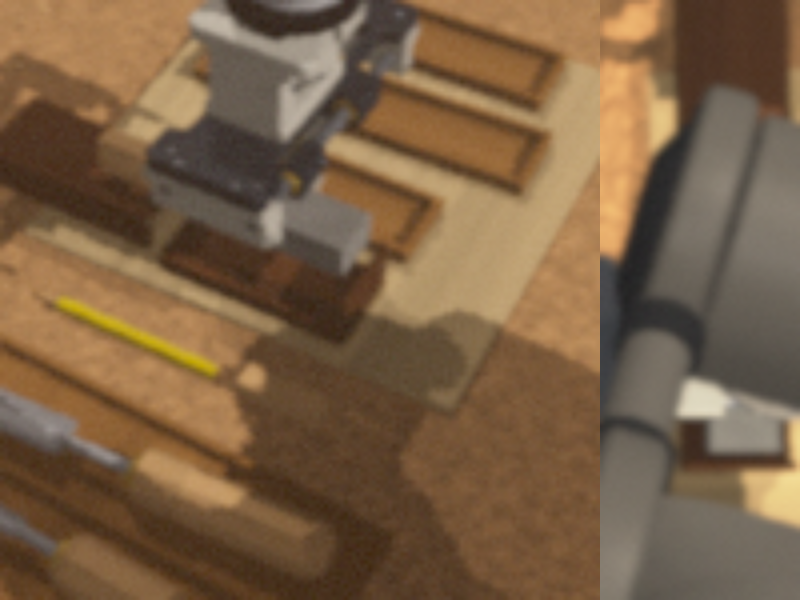

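The stone is lined up with the open box, perhaps a few mm near. I'll shift it +3 in x, then lower and release.

Emit:
step_arm(deltas=[3,0,-15,0,25,0,0,-15,0,25,0,0,-8,0,25,0,0,-6,0,25,0,0,-1.5,0,25,0,0,0,0,25,0,0,0,0,25,0,0,0,0,48,0,0,0,0,48,0,0,0,0,48])

```text
time: 10.25
tool_pos: [482.5, -82.4, 21.4]
tcp_rot: [3.141, -0.0, -0.029]
contact_force: [-0.4, -0.6, 0.4]
grip_width: 47.7
finger_force: 0.0
```

Emit:
step_arm(deltas=[0,0,15,0,48,0,0,35,0,48,0,0,40,0,48,0,0,10,0,48,-5,35,0,0.5,54,-8,35,0,0.5,54,-10,35,0,0.5,54,-10,30,0,0.5,54,-10,30,0,0.3,54,-9,15,0,0,54])

```text
time: 11.5
tool_pos: [429.5, 98.8, 121.1]
tcp_rot: [3.142, 0.001, 0.012]
contact_force: [-0.3, -0.4, -0.1]
grip_width: 54.0
finger_force: 0.0
```

Run:
```python
from h import *
im=np.hstack([cv2.resize(capture('side')[150:300,200:350],(400,400)) ,cv2.resize(capture('top')[150:290,230:370],(400,400))])
cv2.imwrite('pics/f.png',im[:,:,::-1]); print(get_obs()['tool_pos'])
```

```text
[429.26103125  98.510211   121.09582414]
```

View pics/f.png

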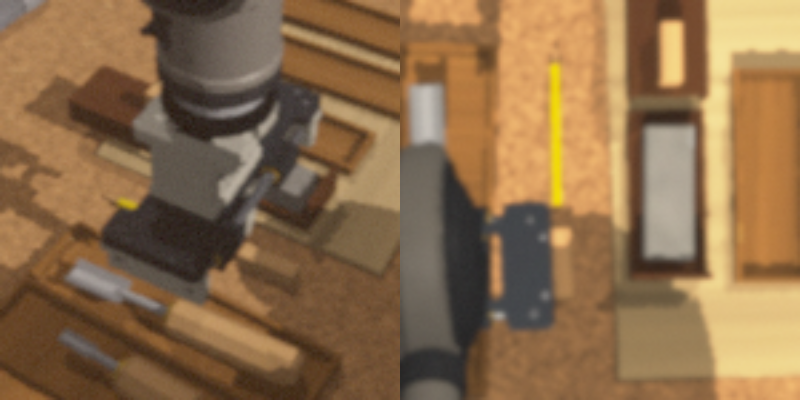

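The stone lies centred inside the open box (right panel, ~(668,190)). Next, pick gouge_long.

Emit:
step_arm(deltas=[1,-1.5,-30,0,54,0,0,-40,0,54,0,0,-22,0,54,0,0,-12,0,54,0,0,0,0,54,0,0,0,0,15,0,0,0,0,15,0,0,0,0,15,0,0,0,0,15,0,0,0,0,15])

```text
time: 12.85
tool_pos: [431.8, 96.2, 17.8]
tcp_rot: [3.142, -0.001, 0.011]
contact_force: [-0.3, -1.0, 6.2]
grip_width: 29.7
finger_force: 30.0
```

Emit:
step_arm(deltas=[0,0,5,0,15,0,0,20,0,15,0,0,40,0,15,0,0,40,0,15,0,-25,0,0,15,3,-50,0,0,15,6,-60,0,0.3,15,6,-60,0,0.3,15,6,-60,0,0,15,6,-60,0,0,15])

```text
time: 14.1
tool_pos: [458.0, -220.6, 122.2]
tcp_rot: [-3.141, 0.0, 0.021]
contact_force: [1.4, 0.7, -1.3]
grip_width: 29.7
finger_force: 30.0
```

Emit:
step_arm(deltas=[2,-20,0,0,15,2,-14,0,0,15,0,0,-20,0,15,0,0,-30,0,15,0,0,-10,0,15,0,0,0,0,15,0,0,0,0,15,0,0,0,0,15,0,0,0,0,15,0,0,0,0,15])

```text
time: 15.35
tool_pos: [462.5, -252.9, 62.5]
tcp_rot: [3.141, -0.0, 0.021]
contact_force: [0.0, -0.2, -1.0]
grip_width: 29.2
finger_force: 30.0
```

Run:
```python
from h import *
im=np.hstack([cv2.resize(capture('side')[110:260,220:400],(480,400)) ,cv2.resize(capture('top')[130:290,340:470],(320,400))])
cv2.imwrite('pics/g.png',im[:,:,::-1]); print(get_obs()['tool_pos'],get_obs()['tcp_rot'])
```

```text
[ 462.38045514 -252.86868727   62.34647867] [ 3.14140178e+00 -9.87371742e-05  2.13463300e-02]
```

View pics/g.png

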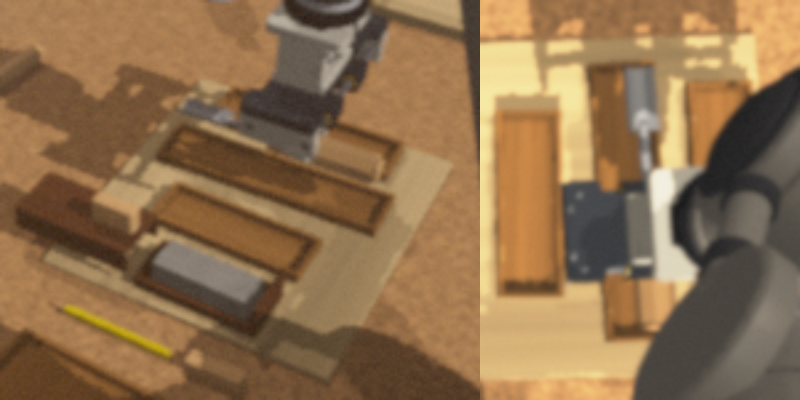

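The gouge is over tray_long, with the offset explained by parallax and a slight +x bias. I'll shift −2 in x and lower.

Emit:
step_arm(deltas=[-2,0,-15,0,15,0,0,-14,0,15,0,0,-8,0,15,0,0,-3.5,0,15,0,0,0,0,15,0,0,0,0,15,0,0,0,0,46,0,0,0,0,46,0,0,0,0,46,0,0,0,0,46])

```text
time: 16.7
tool_pos: [460.4, -252.9, 21.7]
tcp_rot: [3.141, -0.0, 0.021]
contact_force: [1.0, -0.2, 0.3]
grip_width: 46.0
finger_force: 0.0
```

Emit:
step_arm(deltas=[0,0,15,0,46,0,0,40,0,46,0,0,45,0,46,0,30,0,0,54,0,50,0,-0.5,54,-2,58,0,-0.5,54,-2,58,0,-0.5,54,-2,58,0,-0.5,54,-2,58,0,-0.5,54,-2,58,0,-0.5,54])

```text
time: 17.95
tool_pos: [450.5, 119.0, 123.0]
tcp_rot: [-3.141, -0.002, -0.031]
contact_force: [0.9, -1.2, 0.2]
grip_width: 54.1
finger_force: 0.0
```

Emit:
step_arm(deltas=[-2,58,0,-0.5,54,-2,58,0,-0.5,54,-1,50,0,-0.2,54,0,30,0,0,54,0,0,-20,0,54,0,0,-30,0,54,0,0,0,0,54,0,0,0,0,54,0,0,0,0,54,0,0,0,0,54])

```text
time: 19.2
tool_pos: [445.9, 313.3, 72.7]
tcp_rot: [-3.141, -0.001, -0.052]
contact_force: [0.3, -0.7, 0.3]
grip_width: 53.9
finger_force: 0.0
```

Run:
```python
from h import *
s=capture('side')
im=np.hstack([cv2.resize(s[260:420,120:300],(450,400)) ,cv2.resize(capture('top')[130:290,340:470],(325,400))])
cv2.imwrite('pics/i.png',im[:,:,::-1]); print(get_obs()['tool_pos'],get_obs()['tcp_rot'])
```

```text
[445.62842461 313.25336923  72.26967334] [-3.14123839e+00 -7.66987753e-04 -5.19170970e-02]
```

View pics/i.png

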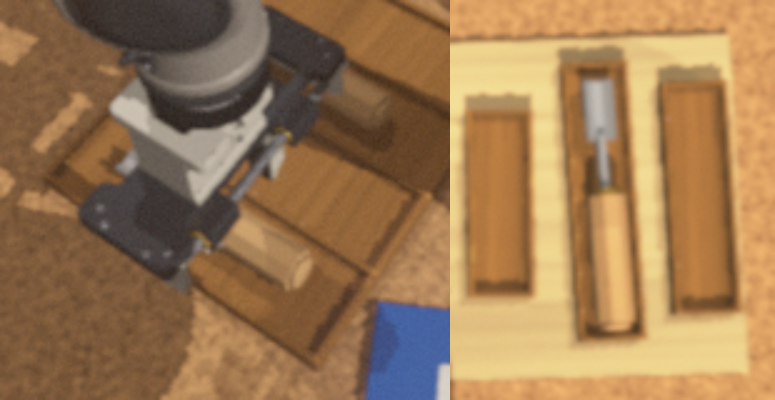

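gouge_long lies in its tray with clearance at both ends (right panel: tip row 78, butt row 330, tray 62–340). The gripper is over the middle handle.

Emit:
step_arm(deltas=[0,-0.5,-25,0,54,0,0,-20,0,54,0,0,-10,0,54,0,0,0,0,54,0,0,0,0,15,0,0,0,0,15,0,0,0,0,15,0,0,0,0,15,0,0,0,0,15,0,0,5,0,15])

```text
time: 20.55
tool_pos: [444.8, 312.4, 21.4]
tcp_rot: [3.141, 0.001, -0.052]
contact_force: [-0.8, -0.8, -0.9]
grip_width: 29.4
finger_force: 30.0
```

Emit:
step_arm(deltas=[0,0,15,0,15,0,0,45,0,15,0,0,40,0,15,0,-30,0,0,15,0,-50,0,0.5,15,2,-58,0,0.5,15,2,-58,0,0.5,15,2,-58,0,0.5,15,2,-58,0,0.5,15,2,-58,0,0.5,15])

```text
time: 21.8
tool_pos: [455.3, -59.2, 122.7]
tcp_rot: [3.141, -0.001, 0.001]
contact_force: [1.1, -0.1, -0.7]
grip_width: 29.6
finger_force: 30.0
```

Emit:
step_arm(deltas=[2,-58,0,0.5,15,2,-58,0,0.5,15,2,-58,0,0.2,15,0,-55,0,0,15,0,-35,0,0,15,0,-16,0,0,15,0,0,-30,0,15,0,0,-30,0,15,0,0,0,0,15,0,0,0,0,15])

```text
time: 23.05
tool_pos: [462.1, -337.2, 63.0]
tcp_rot: [3.141, -0.001, 0.022]
contact_force: [0.4, -0.8, -1.7]
grip_width: 30.0
finger_force: 30.0
```

Emit:
step_arm(deltas=[0,-1,-15,0,15,0,0,-15,0,15,0,0,-8,0,15,0,0,-3.5,0,15,0,0,0,0,15,0,0,0,0,15,0,0,0,0,46,0,0,0,0,46,0,0,0,0,46,0,0,0,0,46])

```text
time: 24.3
tool_pos: [461.4, -338.3, 20.1]
tcp_rot: [-3.142, 0.0, 0.021]
contact_force: [-0.6, 1.1, -0.6]
grip_width: 45.6
finger_force: 0.0
```

Emit:
step_arm(deltas=[0,0,15,0,46,0,0,40,0,46,0,0,45,0,46,-2,35,0,-0.4,54,-3,55,0,-0.8,54,-3,55,0,-0.8,54,-3,55,0,-0.8,54,-3,55,0,-0.8,54,-3,55,0,-0.8,54,-2,55,0,-0.8,54])

```text
time: 25.55
tool_pos: [442.5, 28.3, 121.4]
tcp_rot: [3.141, -0.002, -0.07]
contact_force: [0.8, 0.3, -0.5]
grip_width: 54.1
finger_force: 0.0
```

Emit:
step_arm(deltas=[-1,50,0,-0.4,54,-1,45,0,-0.3,54,-0.5,30,0,0,54,0,14,0,0,54,0,0,-30,0,54,0,0,-20,0,54,0,0,0,0,54,0,0,0,0,54,0,0,0,0,54,0,0,0,0,54])

```text
time: 26.8
tool_pos: [440.3, 165.6, 70.9]
tcp_rot: [-3.141, -0.001, -0.082]
contact_force: [-0.3, -0.7, 0.5]
grip_width: 53.8
finger_force: 0.0
```

Run:
```python
from h import *
s=capture('side')
im=np.hstack([cv2.resize(s[210:370,140:320],(450,400)) ,cv2.resize(capture('top')[130:290,340:470],(325,400))])
cv2.imwrite('pics/j.png',im[:,:,::-1]); print(get_obs()['tool_pos'],get_obs()['tcp_rot'])
```

```text
[440.05549557 165.701752    70.61927872] [-3.14150090e+00 -6.46291780e-04 -8.15307541e-02]
```

View pics/j.png

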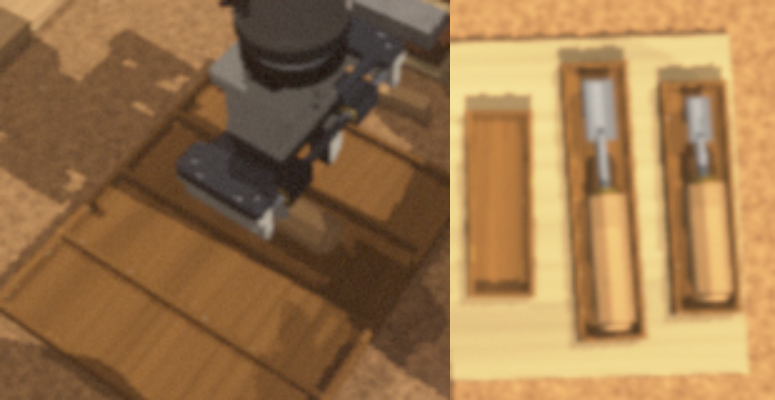

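gouge_middle lies in its tray too. The gripper stands over the short handle.

Emit:
step_arm(deltas=[0,0,-25,0,54,0,0,-20,0,54,0,0,-9,0,54,0,0,0,0,54,0,0,0,0,15,0,0,0,0,15,0,0,0,0,15,0,0,0,0,15,0,0,0,0,15,0,0,5,0,15])

```text
time: 28.15
tool_pos: [439.4, 165.6, 21.1]
tcp_rot: [3.141, 0.001, -0.081]
contact_force: [-0.7, 0.1, -1.0]
grip_width: 29.7
finger_force: 30.0
```

Emit:
step_arm(deltas=[0,0,15,0,15,0,0,45,0,15,0,0,40,0,15,2,-30,0,0.5,15,3,-50,0,0.5,15,4,-55,0,0.5,15,4,-55,0,0.5,15,4,-55,0,0.5,15,4,-50,0,0.5,15,2,-35,0,0.5,15])

```text
time: 29.4
tool_pos: [462.5, -166.5, 121.2]
tcp_rot: [3.142, 0.0, -0.022]
contact_force: [0.7, -0.1, -2.0]
grip_width: 29.5
finger_force: 30.0
```

Emit:
step_arm(deltas=[0,0.5,-30,0,15,0,0,-35,0,15,0,0,-20,0,15,0,0,-10,0,15,0,0,-5,0,15,0,0,0,0,15,0,0,0,0,15,0,0,0,0,46,0,0,0,0,46,0,0,0,0,46])

```text
time: 30.65
tool_pos: [463.0, -163.9, 21.4]
tcp_rot: [3.141, -0.0, -0.02]
contact_force: [0.7, -0.3, -0.0]
grip_width: 45.5
finger_force: 0.0
```

Emit:
step_arm(deltas=[0,0,15,0,46,0,0,45,0,46,0,0,40,0,46,15,20,0,-0.5,46,30,20,0,0,46,35,20,0,0,46,25,15,0,0,46,13,5,0,0,46,0,0,0,0,46,0,0,0,0,46])

```text
time: 31.9
tool_pos: [580.0, -84.4, 121.3]
tcp_rot: [3.141, 0.001, -0.03]
contact_force: [0.4, 0.5, -0.4]
grip_width: 46.0
finger_force: 0.0
```

Run:
```python
from h import *
s=capture('side')
im=np.hstack([cv2.resize(s[120:280,200:380],(450,400)) ,cv2.resize(capture('top')[130:290,300:430],(325,400))])
cv2.imwrite('pics/k.png',im[:,:,::-1]); print(get_obs()['tool_pos'],get_obs()['tcp_rot'])
```

```text
[580.11244144 -84.44925238 121.41943266] [ 3.14146643e+00  4.62931861e-04 -3.01386257e-02]
```

View pics/k.png

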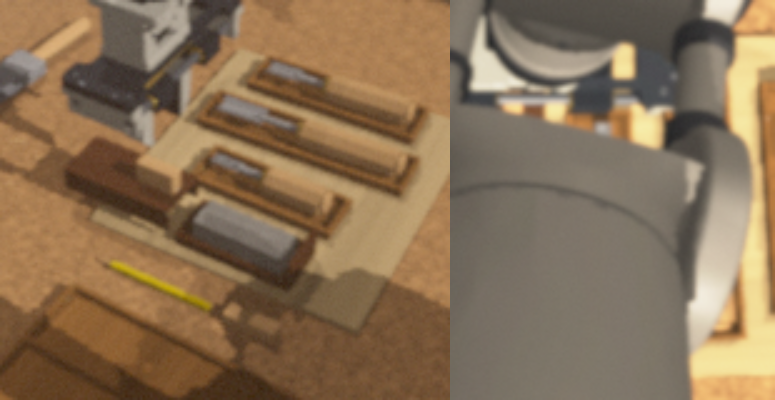

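All three gouges lie in their trays, with the stone in the box and the cover open. Now close the cover.

Emit:
step_arm(deltas=[1,1,-30,0,46,0,0,-25,0,46,0,0,-14,0,46,0,0,0,0,46,0,0,0,0,10,0,0,0,0,10,0,0,0,0,10,0,0,0,0,10,0,0,0,0,10,0,0,0,0,10])

```text
time: 33.25
tool_pos: [582.1, -83.7, 52.8]
tcp_rot: [3.14, -0.001, -0.029]
contact_force: [-1.7, -5.0, 2.8]
grip_width: 15.7
finger_force: 30.0
```

Emit:
step_arm(deltas=[-5,0,0,0,10,-15,0.5,0,0,10,-18,0.5,0,0,10,-18,0.5,0,0,10,-18,0.5,0,0,10,-18,0.5,0,0,10,-18,0.5,0,0,10,-12,0,0,0,10,-7,0,0,0,10,0,0,0,0,10])

```text
time: 34.5
tool_pos: [453.2, -81.7, 52.8]
tcp_rot: [3.138, -0.002, -0.028]
contact_force: [-1.4, -12.7, 1.2]
grip_width: 15.7
finger_force: 30.0
```

Emit:
step_arm(deltas=[-1,-1,0,0,10,-1,0,0,0,10,-0.5,0,0,0,10,0,0,0,0,10,0,0,0,0,10,0,0,0,0,10,0,0,0,0,10,0,0,0,0,10,0,0,0,0,10,0,0,0,0,10])

```text
time: 35.75
tool_pos: [452.1, -81.8, 52.8]
tcp_rot: [3.14, -0.004, -0.029]
contact_force: [4.1, -6.6, -0.5]
grip_width: 16.0
finger_force: 30.0
```

Emit:
step_arm(deltas=[-1,-0.5,0,0,10,0,0,0,0,10,0,0,0,0,10,0,0,0,0,10,0,0,0,0,10,0,0,0,0,10,0,0,0,0,10,0,0,0,0,10,0,0,0,0,10,0,0,0,0,10])

```text
time: 37.0
tool_pos: [452.1, -81.9, 52.8]
tcp_rot: [3.14, -0.006, -0.029]
contact_force: [8.3, -2.9, -4.7]
grip_width: 15.9
finger_force: 30.0
```

At the stop: force rises without motion. Release, rise and clear the view.

Emit:
step_arm(deltas=[0,0,0,0,46,0,0,0,0,46,0,0,0,0,46,0,0,0,0,46,0,0,15,0,46,0,0,40,0,46,0,0,40,0,46,0,30,20,0,46,0,50,30,0,46,0,50,30,0,46])

```text
time: 38.25
tool_pos: [449.0, 49.8, 228.2]
tcp_rot: [-3.142, 0.0, -0.03]
contact_force: [0.8, -0.3, -0.0]
grip_width: 45.9
finger_force: 0.0
```

Emit:
step_arm(deltas=[0,50,0,0,46,0,50,0,0,46,0,50,0,0,46,0,40,0,0,46,0,20,0,0,46,0,0,0,0,46,0,0,0,0,46,0,0,0,0,46,0,0,0,0,46,0,0,0,0,46])

```text
time: 39.5
tool_pos: [449.5, 258.2, 227.3]
tcp_rot: [3.142, -0.0, -0.03]
contact_force: [-0.0, -0.1, 0.5]
grip_width: 46.0
finger_force: 0.0
```

Run:
```python
from h import *
s=capture('side')
im=np.hstack([cv2.resize(s[120:280,200:380],(400,400)) ,cv2.resize(capture('top')[130:290,300:460],(400,400))])
cv2.imwrite('pics/l.png',im[:,:,::-1]); print(get_obs()['tool_pos'],get_obs()['time'])
```

```text
[449.44850642 258.47936415 227.29353095] 39.6
```

View pics/l.png

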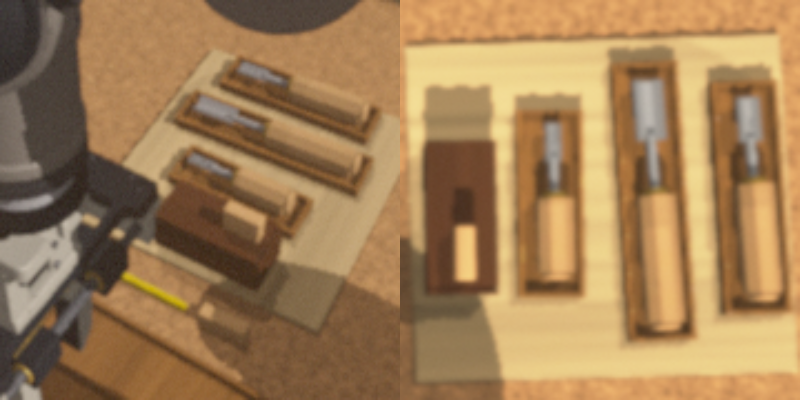

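All gouges are level in their trays, and the box outline is back to its original length (rows 142–293), so the cover is shut.

```bash
python3 -c "
from plant import *
print(close_job())"
```

```text
the job is handed in; nothing more can be done
None
```

I handed the job in at about 40 s of the 128 s allowed. The last pictures show each gouge lying in its own tray and the box's cover shut; I saw the stone in the box before closing it. The hand-in returned no verdict.

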